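# Draw a specimen carrier tight on a microscope clamp stage with its cam lever

### The job

Mount the specimen carrier on the clamp stage: set it on the stage's ledge with its T-headed draw bolt right through the slot in the upright plate, its flange up against the two rubber pads. Then swing the cam lever clockwise until you feel it bite and the carrier is held firmly against the pads, but do not force it beyond that (it carries glass), and let go, leaving the other things on the bench where they are.

Things in the scene. Friction and masses are not known exactly. Their poses are not given: they have to be found in the camera images.
- carrier: Loose specimen carrier, 0.35 to 0.7 kg, lying on the table: black block with an upright grip fin on top, a flange in front and a T-headed draw bolt. Origin on the underside; x along the bolt, z up. Block x -50..30, y +-30, z 0..40 mm; flange x 30..40, y +-42, z 0..50 mm; fin x -35..25, y +-7, z 40..76 mm.
- fin (a point): Point in the middle of the carrier's aluminium fin, at carrier x -5, y 0, z 60 mm (16 mm below the fin's top): a good place to grip across its 14 mm thickness.
- head (a point): Centre of the draw bolt's T-head: an upright steel cylinder 14 mm in diameter and 36 mm tall, at carrier x 78 mm (38 mm ahead of the flange's front face), z 28 mm, on a 12 mm round neck.
- clamp: Clamp stage, fixed (place and heading vary). Origin at table height under the middle of the upright plate's front face; x: the way the bolt goes in; z up. Base x -135..100, y +-50, z 0..12 mm. Plate x 0..10, y +-50, up to z 72 mm. Two rubber pads (y +-30, z 18..52 mm) stand 2 to 6.5 mm proud of the plate's front, springy (35 N/mm), differently each time: only touch tells how much.
- ledge (a point): Point on the ledge (the base's top, z 12 mm, in front of the plate), at clamp x -44, y 0. The mounted carrier's origin lies here, within 2.5 mm along clamp x because of the pads; its T-head's centre is then at clamp x 31.5 to 36, z 40 mm.
- slot (a point): Centre of the slot through the upright plate, on its front face (clamp x 0, y 0, z 40 mm). The slot is upright, 18 mm wide and 42 mm high.
- cam_axis (a point): Point on the cam's upright turning axis, at clamp x 58 mm, y 0, z 90 mm. The cam is a steel crescent behind the plate, which passes round the bolt's neck and draws on its T-head: about 7 mm per rad. It meets the head from about 0.45 rad on, and catches it only if the flange is within 2 mm of the pads.
- cam (a joint): Cam lever angle, rad, grows clockwise from above. Starts 0 to 0.3 (open; the head can enter below 0.35); end stop 2.5. At 0 the lever points 115 deg anticlockwise from clamp x. It turns against 2 to 3 N at the knob and stays where left. It bites somewhere from 1.1 to 2 rad, depending on the pads, then stiffens fast: 6 N of extra push at the knob holds just enough, 8 to 12 N firmly, over 16 N is too much.
- knob (a point): Middle (z 97 mm) of the upright round black knob at the lever's end, 85 mm from the cam's axis; 18 mm in diameter, from z 74 to 116 mm. Free to be gripped or pushed from above.
- objective: Bystander: spare objective lens, black, 48 mm across, 50 mm tall, standing. Origin under its centre. Leave it alone.
- vial: Bystander: amber screw-cap vial, 40 mm across, 75 mm tall. Origin under its centre. Leave it alone.
- dish: Bystander: clear open dish, 90 mm across, 15 mm tall. Origin under its centre. Leave it alone.
- driver: Bystander: screwdriver lying flat, 170 mm long. Origin under its centre. Leave it alone.
- slidebox: Bystander: grey slide box, 90 x 50 x 32 mm. Origin under its centre. Leave it alone.
- gauge: Bystander: steel gauge block, 35 x 30 x 60 mm, standing. Origin under its centre. Leave it alone.
- brush: Bystander: lens brush lying flat, 160 mm long. Origin under its centre. Leave it alone.

How it is judged (in metres and radians):
On the way:
1. the carrier sits on the ledge with its T-head through the slot, cam still open (x of head in the frame of clamp between 0.0285 and 0.04 m and y of head in the frame of clamp between -0.005 and 0.005 m and z of head in the frame of clamp between 0.036 and 0.044 m and angle between the x axis of carrier and the x axis of clamp, either way round below 0.06 rad and angle between carrier's own z axis and vertical below 0.06 rad and value of joint cam below 0.45 rad), for 0.2 s.
At the end, for the whole second after the job is handed in: Carrier level and square on the ledge (0.06 rad), T-head through the slot (centre at clamp x 28.5 to 40 mm, within 5 mm sideways, 4 mm in height); cam past 0.8 rad, holding the carrier with over 15 N (weight included); at rest (x of head in the frame of clamp between 0.0285 and 0.04 m and y of head in the frame of clamp between -0.005 and 0.005 m and z of head in the frame of clamp between 0.036 and 0.044 m and angle between the x axis of carrier and the x axis of clamp, either way round below 0.06 rad and angle between carrier's own z axis and vertical below 0.06 rad and value of joint cam above 0.8 rad and contact force between carrier and clamp above 15 N and linear speed of carrier below 0.01 m/s and velocity of joint cam below 0.05 rad/s); the robot touches nothing.
It fails at once if the clamp is forced: more than 90 N between carrier and clamp stage (contact force between carrier and clamp above 90 N).
It fails at once if a bystander is moved by more than 30 mm (distance of any of objective, vial, dish, driver, slidebox, gauge, brush from where it was at the start of the episode above 0.03 m).
It also fails if it takes over 72 s, if anything falls off the work surface, if the arm or the gripper's body presses on something with over 40 N, if the wrist force passes 120 N, or if a joint passes its speed limit or range.

### The arm

A 6-joint arm with a two-finger parallel gripper is mounted at the origin on the work surface. World frame = base frame: x ahead of the robot, y to its left, z up, the work surface at z = 0. Lengths are in mm, angles in degrees, forces in N, time in s.
With the tool pointing down it reaches from about 350 to 1000 mm from the base axis. Payload 7.1 kg.
Tool frame: the origin (TCP) lies between the finger pads; the fingertips stand r.tip_extent ahead of it and the grasp point (between the pads) is the TCP (r.tip_extent is the distance from the TCP to the fingertips, in mm); z points along the fingers, y is the line along which they close (so a half turn about z gives the same grasp; the last joint's range is limited). The gripper opens to 85 mm and grips with 20 to 120 N. Pads are 22 mm wide; open, the fingers measure 114 mm over their backs; the gripper's body (76 mm by 85 mm) begins 54 mm behind the grasp point. The pads swing forward as they close: fully open they stand 13 mm farther back than shut.
Start: joints at [-65.661, 24.242, 93.386, -0, 62.372, -1.089], TCP at [268.374, -564.429, 250.319] pointing down, gripper open.
Joint ranges: [-172.04, 172.04], [-51.8, 120.97], [4.93, 147.93], [-75.15, 255.16], [6.16, 154.13], [-145.62, 145.62]. Speed limits (degrees/s): [136.94, 136.94, 172.46, 180, 180, 180].

### API

Orientations are given as a 3x3 rotation matrix whose columns are the frame's x, y, z axes.
In Python, from station import r gives the robot as it stands. The module is installed in compiled form; this text tells all that it offers.
- The arm moves only by the shell command python3 -m inch 'ROWS' [OPENING] [FORCE]. ROWS is JSON, a list of rows, each a list of 2 entries, a list of its own where there are three numbers: the shift along the tool's x, y, z in cm, then the turn, a rotation vector about the tool's x, y, z in degrees. A call has 1 to 8 rows; each row is the pose to reach, as a shift and turn from the pose commanded when the call began, along the tool's axes at that moment; what a row does not reach only later rows make up. A row lasts 1/10 s, in which the tool goes at most 50 mm and 8.59 degrees, less where a joint would pass 70% of its speed; a pose out of reach is approached as far as the arm can. A call with a gripper value outside its range is refused whole. OPENING is the closure, from -1 (fully open) to 1 (shut), set as the call begins (- or left out, the last holds). The fingers move at their own pace and stop on an object; FORCE is the grip in N (left out, the last holds). Time passes only in rows, so rows that repeat a pose let the fingers close. It gives the time, the measured TCP pose, the force, the opening and the grip force at its end, in the units of the state.
- r.get_state(): the state, without advancing time (a new reading comes with each control period).
- r.camera(name): name is "scene" or "side" or "wrist"; returns a dict with "img" (400x640x3 uint8, red, green, blue), "fovy" (degrees; the focal length in pixels is half the picture's height over the tangent of half this angle, whatever the lens; pixels are square), "cx", "cy" (the principal point, pixels), "k1" (the pictures are not rectified: a ray, as slopes to the right and down, at radius r is drawn at 1 + k1 r^2 times it, then the intrinsics apply), "rvec" (rotation vector, rad) and "tvec" (3), from world to camera coordinates, as OpenCV has them. Camera axes: x right, y down, z forward; pixel columns grow to the right and rows downward; lengths in mm; the calibration is good to about 2 mm. A picture is of the moment at which its call begins. There is no depth.
- r.finish_job(): hands the job in; it is judged then, once.
The state is a dict: "clock": time; "joints": joint angles; "qd": joint speeds; "joint_efforts": joint torques, N m; "position": TCP position; "ee_rot": TCP orientation; "ft_force": force on the tool from outside, world axes, zero at the start; "torque": the same for the moment, N m; "gripper_width": opening from 0.0 (shut) to 1.0 (fully open); "gripper_force": force on a finger pad.
Only numpy, scipy, OpenCV 4.12 (cv2) and the standard library are available. Lean on these libraries where they do the work, as an engineer would, in place of code of your own. Each camera call takes 0.05 s, during which the arm holds its last target. There are 200 camera calls.

## Working session

There is one attempt and no reset: what is moved stays moved. The work goes in short steps, Python scripts to look and compute and a shell command to move; the robot and the scene stay as the last step left them, time stands still between calls to the robot, and variables do not carry over. Pictures are saved under pics/ and viewed, at most 10 in all, crops included, and the job is handed in when it is done.

```bash
mkdir -p pics; cat > h.py <<'E'
import numpy as np, cv2
from station import r
from scipy.spatial.transform import Rotation as R
def cam(n):
    c=r.camera(n); c['R']=cv2.Rodrigues(np.array(c['rvec'],float))[0]; c['t']=np.array(c['tvec'],float).reshape(3)
    c['f']=200/np.tan(np.radians(c['fovy'])/2); return c
def ray(c,u,v):
    d=np.array([(u-c['cx'])/c['f'],(v-c['cy'])/c['f']]); p=d.copy()
    for _ in range(20): p=d/(1+c['k1']*(p@p))
    return -c['R'].T@c['t'], c['R'].T@np.array([p[0],p[1],1.])
def onz(c,u,v,z):
    o,d=ray(c,u,v); return o+d*(z-o[2])/d[2]
def proj(c,P):
    q=c['R']@np.array(P,float)+c['t']; p=q[:2]/q[2]; p=p*(1+c['k1']*(p@p)); return p*c['f']+[c['cx'],c['cy']]
def save(c,name): cv2.imwrite('pics/'+name,c['img'][:,:,::-1])
def totool(dp):  # world shift -> tool axes, cm
    return np.array(r.get_state()['ee_rot']).reshape(3,3).T@np.array(dp,float)/10
E
python3 - <<'E'
from h import *
import pickle
C={n:cam(n) for n in('scene','side','wrist')}
pickle.dump(C,open('c0.pkl','wb'))
for n in C: save(C[n],n+'0.png'); print(n,-C[n]['R'].T@C[n]['t'],C[n]['f'],C[n]['k1'])
s=r.get_state(); print(s, r.tip_extent)
E
```

```text
scene [1089.76231806   24.27880933  959.10224551] 408.9866199693312 -0.08765836189936672
side [123.71955784 574.91150944 895.6559583 ] 444.6924648257032 -0.11853980470149758
wrist [ 328.02830681 -535.99580897  372.72375182] 332.00941983222157 -0.0043012314430845005
{'clock': 0.15, 'joints': array([-6.56614041e+01,  2.42768719e+01,  9.34188460e+01,  9.46596687e-04,
        6.23719478e+01, -1.08601983e+00]), 'qd': array([-0.00768292, -0.14816975, -0.2718301 , -0.02208166,  0.00308321,
       -0.02369509]), 'joint_efforts': array([ 4.40431631e-04, -5.57771409e+01, -2.82016021e+01,  3.33987464e-05,
        4.84247954e-03,  2.33466358e-05]), 'position': array([ 268.22335629, -564.09899716,  249.71435895]), 'ee_rot': array([[ 9.03154230e-01,  4.29315982e-01, -4.73382198e-04],
       [ 4.29316242e-01, -9.03153583e-01,  1.08206179e-03],
       [ 3.70095917e-05, -1.18049935e-03, -9.99999303e-01]]), 'ft_force': array([-0.47598347, -0.05600814,  0.7186232 ]), 'torque': array([ 0.04790711, -0.04556708,  0.00549555]), 'gripper_force': 0.0, 'gripper_width': 1.001517718624992} 19.0
```

View pics/scene0.png

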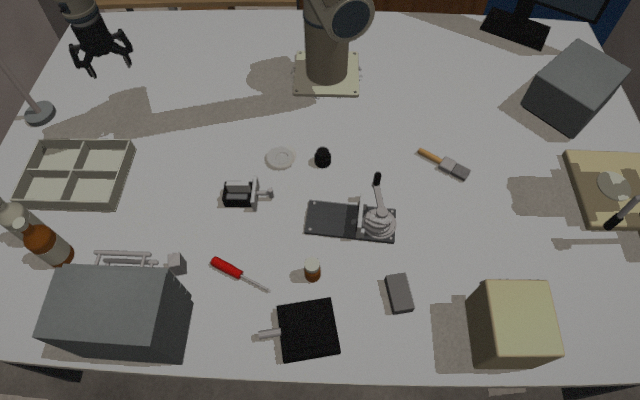

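View pics/side0.png

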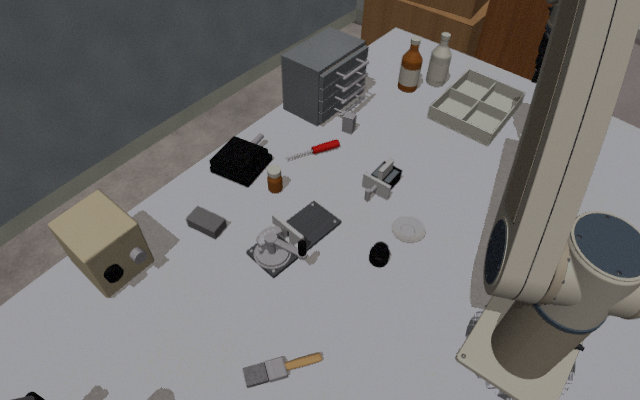

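The scene view shows the carrier at about (240,193) with its bolt pointing right, towards +y. The clamp is at (350,220), with its plate at (362,215) and the knob at (377,180). The side view confirms this. Next I'll enlarge both regions.

```bash
python3 - <<'E'
from h import *
import pickle
C=pickle.load(open('c0.pkl','rb'))
a=C['scene']['img'][165:255,215:405,::-1]
b=C['side']['img'][150:280,240:410,::-1]
A=cv2.resize(a,None,fx=4,fy=4,interpolation=cv2.INTER_CUBIC)
cv2.imwrite('pics/cropA.png',A)
B=cv2.resize(b,None,fx=4,fy=4,interpolation=cv2.INTER_CUBIC)
cv2.imwrite('pics/cropB.png',B)
E
```

```text
(no output)
```

View pics/cropA.png

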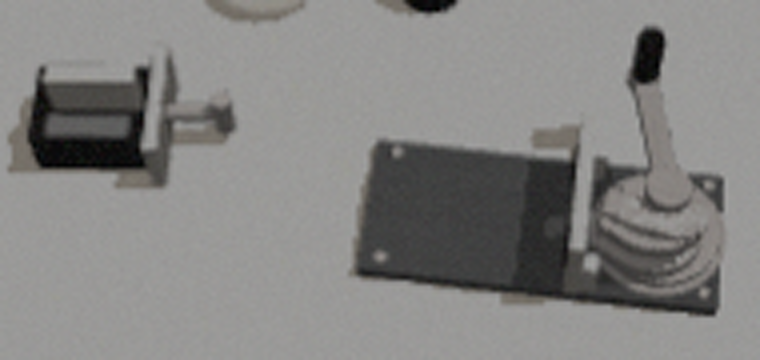

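View pics/cropB.png

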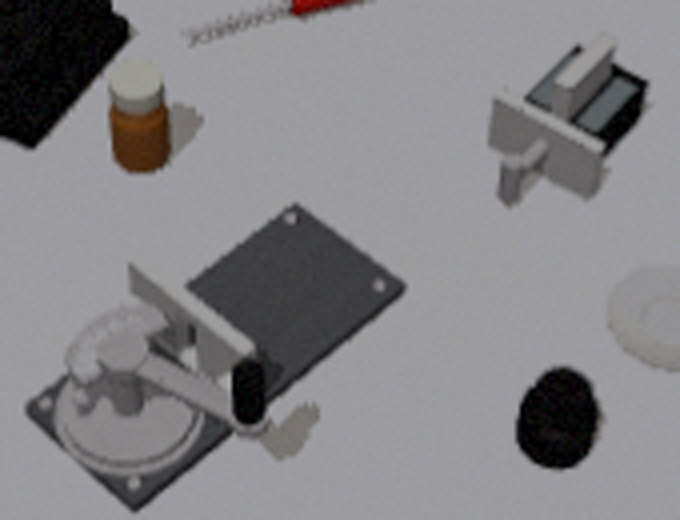

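```bash
python3 - <<'E'
from h import *
import pickle
C=pickle.load(open('c0.pkl','rb'))
def A(u,v,z): return onz(C['scene'],215+(u+.5)/4-.5,165+(v+.5)/4-.5,z)[:2].round(1)
def B(u,v,z): return onz(C['side'],240+(u+.5)/4-.5,150+(v+.5)/4-.5,z)[:2].round(1)
print('base scene',A(375,141,12),A(358,270,12),A(722,178,12),A(717,308,12))
print('base side',B(405,285,12),B(295,205,12),B(137,505,12),B(27,405,12))
print('plate top',A(583,122,72),A(575,248,72),B(130,263,72),B(255,347,72))
print('knob top',A(652,32,116),B(248,362,116))
print('flange top',A(163,48,50),A(157,182,50),A(150,178,50),B(495,95,50),B(602,150,50))
print('fin top',A(45,72,76),A(136,74,76),B(610,40,76),B(557,83,76))
print('head top',A(219,96,46),B(510,158,46))
E
```

```text
base scene [512.7 -34.6] [610.9 -40.8] [534.8 199.2] [631.3 190.3]
base side [509.7 -30.8] [606.7 -38.8] [531.2 199.2] [629.6 189.7]
plate top [531.1 101.5] [622.2  95.1] [620.8 102.2] [522.8 102.5]
knob top [490.5 142.3] [497.9 138. ]
flange top [ 466.3 -179.5] [ 570.9 -171.2] [ 568.1 -176.1] [ 544.6 -175.5] [ 461.2 -178.8]
fin top [ 505.2 -249.2] [ 505.2 -189. ] [ 501.7 -246.1] [ 506.5 -188.1]
head top [ 501.3 -138.3] [ 505.6 -137.2]
```

```bash
python3 -m inch '[[[4.5,-2.6,0.3],[0,0,-8]],[[9,-5.3,0.7],[0,0,-16]],[[13.5,-7.9,1.1],[0,0,-24]],[[18,-10.5,1.5],[0,0,-32]],[[22.5,-13.2,1.9],[0,0,-40]],[[27,-15.8,2.3],[0,0,-48]],[[31.5,-18.4,2.7],[0,0,-56]],[[36.2,-21.1,3],[0,0,-64.5]]]' -- 2>&1 | tail -5; python3 -m inch '[[[0,0,0],[0,0,0]],[[0,0,0],[0,0,0]],[[0,0,0],[0,0,0]]]'
python3 - <<'E'
from h import *
import pickle
c=cam('wrist'); pickle.dump(c,open('w1.pkl','wb')); save(c,'w1.png'); s=r.get_state();print(s['clock'],s['position'],s['ee_rot'],s['joints'])
E
```

```text
invalid input: not JSON, or not a number
clock: 0.45
position: [268.3, -564.4, 250.2]
ee_rot: [[0.903, 0.429, -0.0], [0.429, -0.903, 0.0], [0.0, -0.0, -1.0]]
ft_force: [-1.0, -0.0, 0.5]
gripper_width: 1.001
gripper_force: 0.0
0.5 [ 268.36768619 -564.40121635  250.28724855] [[ 9.03137286e-01  4.29351886e-01 -1.87441162e-05]
 [ 4.29351886e-01 -9.03137283e-01  8.17199606e-05]
 [ 1.81581090e-05 -8.18521651e-05 -9.99999996e-01]] [-6.56608177e+01  2.42432383e+01  9.33888087e+01  1.07361831e-03
  6.23726617e+01 -1.08775183e+00]
```

View pics/w1.png

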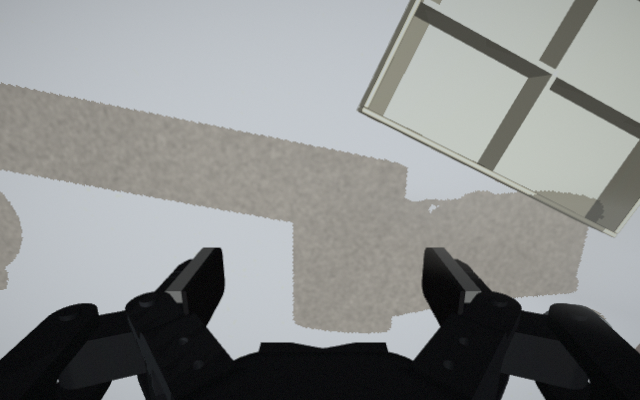

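The move was refused because of the `--`, so the picture shows only the start pose: a storage tray and the fingers at (210,260) and (435,260). The wrist view looks along tool +x, which is up in the image.

```bash
python3 -m inch '[[[4.5,-2.6,0.3],[0,0,-8]],[[9,-5.3,0.7],[0,0,-16]],[[13.5,-7.9,1.1],[0,0,-24]],[[18,-10.5,1.5],[0,0,-32]],[[22.5,-13.2,1.9],[0,0,-40]],[[27,-15.8,2.3],[0,0,-48]],[[31.5,-18.4,2.7],[0,0,-56]],[[36.2,-21.1,3],[0,0,-64.5]]]'; python3 -m inch '[[[0,0,0],[0,0,0]],[[0,0,0],[0,0,0]],[[0,0,0],[0,0,0]]]'
python3 - <<'E'
from h import *
import pickle
c=cam('wrist'); pickle.dump(c,open('w1.pkl','wb')); save(c,'w2.png'); s=r.get_state();print(s['clock'],s['position'],s['ee_rot'],s['joints'])
E
```

```text
clock: 1.3
position: [494.2, -233.2, 221.6]
ee_rot: [[-0.004, 1.0, 0.0], [1.0, 0.004, -0.0], [-0.0, 0.0, -1.0]]
ft_force: [0.6, -1.4, 0.1]
gripper_width: 0.999
gripper_force: 0.0
clock: 1.6
position: [492.9, -235.5, 221.6]
ee_rot: [[0.003, 1.0, -0.0], [1.0, -0.003, -0.0], [-0.0, -0.0, -1.0]]
ft_force: [0.6, -0.3, -0.3]
gripper_width: 1.001
gripper_force: 0.0
1.65 [ 492.77052669 -235.92796025  221.6358944 ] [[ 3.33576246e-03  9.99994436e-01  2.13348984e-05]
 [ 9.99994408e-01 -3.33575729e-03 -2.38214997e-04]
 [-2.38142503e-04  2.21294078e-05 -9.99999971e-01]] [-2.68261776e+01  1.97806089e+01  1.04738470e+02 -1.41141729e-02
  5.54736712e+01 -2.66270533e+01]
```

View pics/w2.png

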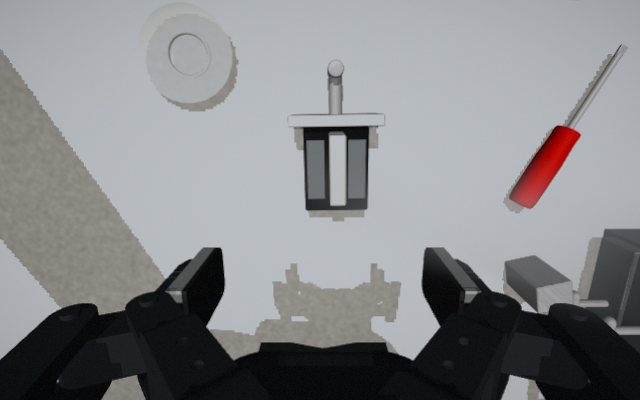

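The carrier's fin top spans about (330–346, 132–205), the flange top (289–385, 114–125), and the head is at (336,67).

```bash
python3 - <<'E'
from h import *
import pickle
c=pickle.load(open('w1.pkl','rb'))
g=cv2.cvtColor(c['img'],cv2.COLOR_RGB2GRAY)
# fin: bright strip between dark block rows
for v in (140,155,170,185,198):
    row=g[v,305:368].astype(int); k=np.where(row>180)[0]+305; print(v,k.min(),k.max(),end=' ')
    print(onz(c,(k.min()+k.max())/2,v,76)[:2].round(1))
print(g[100:130,300],g[100:130,375]); print(g[200:215,338],g[125:140,338])
print('flange front corners',onz(c,289,114,50).round(1),onz(c,385,114,50).round(1),'head',onz(c,335.5,68,46).round(1))
print('fin ends',onz(c,337,132,76).round(1),onz(c,338.5,206,76).round(1))
E
```

```text
140 331 343 [ 504.8 -195.2]
155 331 343 [ 504.9 -207.3]
170 331 343 [ 505.  -219.6]
185 331 343 [ 505.1 -232.2]
198 332 343 [ 505.7 -243.4]
[187 187 187 188 186 187 188 187 187 188 187 187 187 179 138 156 187 188
 188 187 188 188 187 189 187 188 150 103 105 128] [186 187 187 185 187 186 186 187 187 187 188 188 168 122 154 187 187 187
 188 187 188 187 189 188 186 141 101 124 136 137]
[186 186 187 186 178 132  72  53  53  59 118 143 145 144 143] [173 108  13   8   8  12  53  90 103  97 153 186 187 188 188]
flange front corners [ 464.3 -175.5   50. ] [ 547.  -175.6   50. ] head [ 504.2 -137.9   46. ]
fin ends [ 504.7 -188.9   76. ] [ 506.6 -250.5   76. ]
```

```bash
python3 -m inch '[[[0.5,0.4,3],[0,0,-0.9]],[[1.0,0.8,6],[0,0,-0.9]],[[1.6,1.25,9],[0,0,-0.9]],[[1.6,1.25,11],[0,0,-0.9]],[[1.6,1.25,11],[0,0,-0.9]],[[1.6,1.25,11],[0,0,-0.9]]]'
python3 - <<'E'
from h import *
c=cam('wrist'); save(c,'w3.png'); s=r.get_state();print(s['clock'],s['position'],s['ee_rot'])
E
```

```text
clock: 2.25
position: [505.4, -220.1, 111.8]
ee_rot: [[-0.012, 1.0, -0.0], [1.0, 0.012, 0.0], [0.0, -0.0, -1.0]]
ft_force: [-0.3, -0.1, 0.5]
gripper_width: 0.997
gripper_force: 0.0
2.3 [ 505.99616247 -220.14570081  112.47434859] [[-1.26094689e-02  9.99919903e-01  1.09052407e-03]
 [ 9.99920347e-01  1.26100585e-02 -5.35495877e-04]
 [-5.49204558e-04  1.08368489e-03 -9.99999262e-01]]
```

```bash
python3 -m inch '[[[0,0,2],[0,0,0]],[[0,0,3.8],[0,0,0]],[[0,0,4.8],[0,0,0]],[[0,0,4.9],[0,0,0]],[[0,0,4.9],[0,0,0]]]'; python3 -m inch '[[[0,0,0],[0,0,0]],[[0,0,0],[0,0,0]],[[0,0,0],[0,0,0]],[[0,0,0],[0,0,0]],[[0,0,0],[0,0,0]],[[0,0,0],[0,0,0]],[[0,0,0],[0,0,0]],[[0,0,0],[0,0,0]]]' 1 60
```

```text
clock: 2.8
position: [506.2, -219.3, 63.3]
ee_rot: [[-0.014, 1.0, 0.001], [1.0, 0.014, -0.0], [-0.0, 0.001, -1.0]]
ft_force: [0.9, 0.5, 1.1]
gripper_width: 1.001
gripper_force: 0.0
clock: 3.6
position: [505.7, -218.9, 62.6]
ee_rot: [[-0.014, 1.0, -0.0], [1.0, 0.014, 0.0], [0.0, -0.0, -1.0]]
ft_force: [-2.7, 1.2, 4.6]
gripper_width: 0.155
gripper_force: 61.7
```

```bash
python3 -m inch '[[[0,0,-2],[0,0,0]],[[0,0,-5],[0,0,0]],[[0,0,-8],[0,0,0]],[[0,0,-10],[0,0,0]],[[2,0.6,-10],[0,0,1]],[[5,1.5,-10],[0,0,2]],[[8,2.4,-10],[0,0,3]],[[11,3.3,-10],[0,0,4]]]'; python3 -m inch '[[[3,0.9,0],[0,0,1]],[[6,1.8,0],[0,0,1.9]],[[8,2.3,0],[0,0,1.9]],[[9.2,2.6,0],[0,0,1.9]],[[9.5,2.7,0],[0,0,1.9]],[[9.5,2.7,0],[0,0,1.9]],[[9.5,2.7,0],[0,0,1.9]],[[9.5,2.7,0],[0,0,1.9]]]'
python3 - <<'E'
from h import *
import pickle
c=cam('wrist'); pickle.dump(c,open('w4.pkl','wb'));save(c,'w4.png'); s=r.get_state();print(s['clock'],s['position'],s['ee_rot'],s['ft_force'])
E
```

```text
clock: 4.4
position: [536.6, -107.3, 161.6]
ee_rot: [[0.057, 0.998, -0.002], [0.998, -0.057, 0.0], [0.0, -0.002, -1.0]]
ft_force: [0.5, -0.5, -5.9]
gripper_width: 0.151
gripper_force: 60.6
clock: 5.2
position: [569.1, -16.1, 162.4]
ee_rot: [[0.09, 0.996, -0.0], [0.996, -0.09, -0.0], [-0.0, -0.0, -1.0]]
ft_force: [0.0, 0.7, -6.1]
gripper_width: 0.155
gripper_force: 60.6
5.25 [569.18539934 -16.00714424 162.50626476] [[ 8.95966111e-02  9.95978111e-01 -2.21847824e-04]
 [ 9.95978130e-01 -8.95966336e-02 -9.35483623e-05]
 [-1.13048939e-04 -2.12573965e-04 -9.99999971e-01]] [-0.01345951 -0.09217049 -5.60450268]
```

View pics/w4.png

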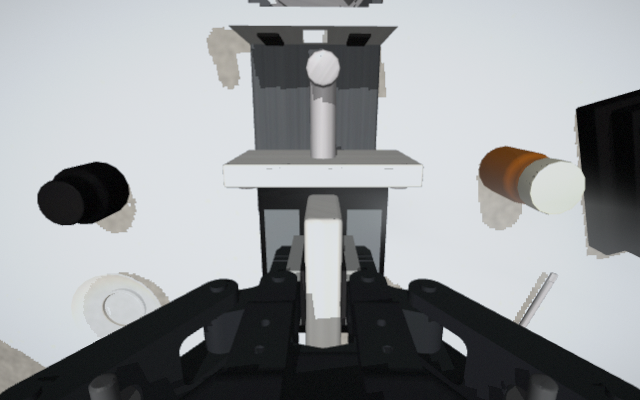

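```bash
python3 - <<'E'
from h import *
import pickle
c=pickle.load(open('w4.pkl','rb'))
g=cv2.cvtColor(c['img'],cv2.COLOR_RGB2GRAY).astype(int)
for u in (250,260,370,380): print(u,g[5:50,u])
print('rows'); 
for v in (28,30): print(v,g[v,225:245],g[v,385:402])
for v in (34,38): print(v,g[v,296:336])
for v in (70,100,130):
    print(v,g[v,245:262],g[v,370:388])
print('head',g[67,300:345]);print(g[45:90,323])
print('fl',g[175,218:230],g[175,415:428])
E
```

```text
250 [217 217 217 217 217 217 217 218 218 217 217 218 219 218 218 218 218 218
 218 219 185  75  74  73  74  76  73  75  75  75  75  76  76  75  75  76
  74  75  75  91 115 127 127 126 125]
260 [ 94 143 217 216 218 218 217 218 217 217 218 218 218 218 218 218 218 218
 218 219 184  76  76  76  76  76  77  64  33  23  20  16  13  22  44  67
  75  74  73  63  59  56  59  58  58]
370 [217 217 217 216 217 217 217 217 218 218 218 218 218 218 219 218 219 219
 219 219 197 126  74  73  75  76  75  75  60  28  30  38  56  69  75  75
  74  74  76  69  60  55  57  58  57]
380 [217 217 217 217 217 217 217 218 217 218 218 219 218 218 218 219 218 219
 219 219 207 154  76  74  76  75  75  77  77  78  76  77  76  75  74  75
  75  75  76  98 132 135 113 114 114]
rows
28 [219 219 218 218 218 199 146  92  75  73  73  74  75  75  73  75  75  75
  76  75] [ 76  75  76  77  76  74  74  74  74  76 102 163 211 218 219 219 219]
30 [166 166 165 165 165 164 165 158 130  95  78  73  75  74  75  74  74  74
  76  75] [ 76  75  76  76  76  73  73  75 101 165 210 219 219 219 219 219 219]
34 [ 74  75  74  75  74  74 104
[... 525 characters left out ...]
 94  92  92  92  91  91  82  93 196 224 224 224 224 224 224 223 223 224]
130 [224 224 224 224 224 223 223 224 224 160  84  91  95  98  96  94  95] [ 92  90  92  91  89  79 138 208 225 225 225 225 225 224 224 224 224 224]
head [ 60  60  59  60  58  68 152 193 202 207 210 211 212 212 210 206 204 206
 207 207 209 209 208 209 209 207 207 207 209 208 205 202 201 202 203 204
 205 202 193 145  84  59  57  59  60]
[ 58  58  57  65 121 188 219 220 221 221 219 219 217 217 216 216 215 213
 213 213 211 211 209 208 208 206 205 205 204 205 205 204 202 199 197 195
 195 194 189 170 120  69  87 123 138]
fl [225 224 225 225 225 220 221 225 226 224 225 225] [225 225 224 224 224 224 221 194 214 224 224 224 224]
```

```bash
python3 - <<'E'
from h import *
import pickle
c=pickle.load(open('w4.pkl','rb'))
L=onz(c,229,25.4,72);Rr=onz(c,398,26.4,72)
print('plate corners',L,Rr,np.linalg.norm(L-Rr)); d=(Rr-L)[:2]; print('heading',90+np.degrees(np.arctan2(d[1],d[0])))
e1,e2=onz(c,250,25.4,72),onz(c,380,26.3,72); d=(e2-e1)[:2]; print('heading edge',90+np.degrees(np.arctan2(d[1],d[0])))
l=[onz(c,u,v,12)[:2] for u,v in((251,70),(252.5,100),(254,130))]; q=[onz(c,u,v,12)[:2] for u,v in((379,70),(377.8,100),(376.2,130))]
for a,b in zip(l,q): print('base',a.round(1),b.round(1),((a+b)/2).round(2))
for z in (30,40,50,60): 
  a,b=onz(c,302.6,36,z),onz(c,327.2,36,z); print('slot',z,a.round(1),b.round(1),((a+b)/2).round(1))
print('head',onz(c,322.6,67,145.9)); print('flange', onz(c,223.5,175,150),onz(c,422.5,175,150))
print(-c['R'].T@c['t'])
E
```

```text
plate corners [524.63416451 100.3596765   72.        ] [623.13181867  91.12339298  72.        ] 98.9297569433369
heading 84.64294763360063
heading edge 84.59150650121646
base [522.4  82. ] [621.1  73.3] [571.74  77.62]
base [520.4  59.8] [619.1  51. ] [569.75  55.4 ]
base [518.2  36.5] [616.8  27.8] [567.51  32.17]
slot 30 [565.4  99.   30. ] [582.6  97.5  30. ] [574.   98.2  30. ]
slot 40 [565.7  97.1  40. ] [582.3  95.6  40. ] [574.   96.3  40. ]
slot 50 [566.1  95.1  50. ] [582.   93.7  50. ] [574.1  94.4  50. ]
slot 60 [566.5  93.2  60. ] [581.7  91.9  60. ] [574.1  92.5  60. ]
head [576.4064686   64.78389595 145.9       ]
flange [531.62657906  26.08096297 150.        ] [614.03292585  18.76276801 150.        ]
[574.97809533  49.68802235 285.53899914]
```

```bash
python3 -m inch '[[[0,-0.3,2],[0,0,0.3]],[[0,-0.6,4],[0,0,0.3]],[[0,-0.6,6],[0,0,0.3]],[[0,-0.6,7.5],[0,0,0.3]],[[0,-0.6,8.2],[0,0,0.3]],[[0,-0.6,8.5],[0,0,0.3]],[[0,-0.6,8.6],[0,0,0.3]],[[0,-0.6,8.6],[0,0,0.3]]]'
python3 - <<'E'
from h import *
import pickle
c=cam('wrist'); pickle.dump(c,open('w5.pkl','wb'));save(c,'w5.png'); s=r.get_state();print(s['clock'],s['position'],s['ee_rot'],s['ft_force'])
E
```

```text
clock: 6.05
position: [564.0, -14.6, 77.1]
ee_rot: [[0.094, 0.996, 0.001], [0.996, -0.094, -0.0], [0.0, 0.001, -1.0]]
ft_force: [-0.9, -0.3, -5.2]
gripper_width: 0.155
gripper_force: 60.5
6.1 [564.05063892 -14.63019276  77.23585982] [[ 9.36146560e-02  9.95607615e-01  1.33169699e-03]
 [ 9.95608503e-01 -9.36146669e-02 -5.42453824e-05]
 [ 7.06592548e-05  1.33092701e-03 -9.99999112e-01]] [-0.99752852  0.50424416 -4.74540025]
```

View pics/w5.png

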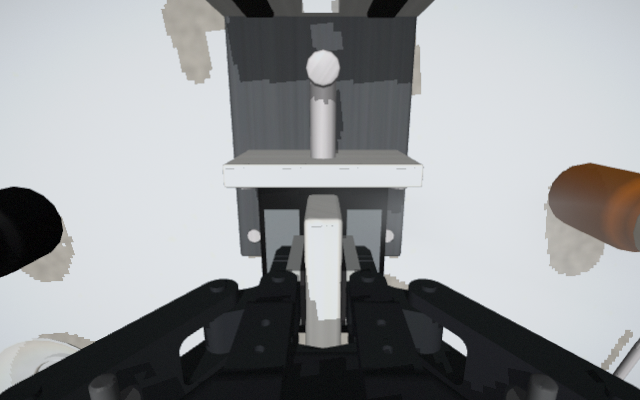

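The base is centred under the bolt: its edges are at 228/415 and the head is at (323,67). I'll check the sideways offset in numbers.

```bash
python3 - <<'E'
from h import *
import pickle
c=pickle.load(open('w5.pkl','rb'))
g=cv2.cvtColor(c['img'],cv2.COLOR_RGB2GRAY).astype(int)
M=[]
for v in (40,60,100,130):
    l=np.where(g[v,215:260]<150)[0][0]+215-.5; q=np.where((g[v,390:440]>150))[0][0]+390-.5
    a,b=onz(c,l,v,12)[:2],onz(c,q,v,12)[:2]; M.append((a+b)/2); print(v,l,q,np.linalg.norm(a-b),M[-1])
h=onz(c,322.6,67,60.6)[:2]; M=np.array(M); d=M[0]-M[-1]; d/=np.linalg.norm(d); n=np.array([-d[1],d[0]])
if True: print('head',h,'lat',(h-M.mean(0))@n,'heading',np.degrees(np.arctan2(d[1],d[0])))
a=onz(c,223.5,175,64.6)[:2];b=onz(c,422.5,175,64.6)[:2];print('flange lat',((a+b)/2-M.mean(0))@n)
E
```

```text
40 225.5 415.5 99.03241294860119 [572.42654576  84.70162391]
60 226.5 414.5 99.40993836122497 [571.51127042  75.01516451]
100 229.5 410.5 98.57201826216097 [569.32656041  54.80438636]
130 231.5 408.5 98.61508153606398 [567.80907907  38.81812292]
head [571.66643198  66.18049365] lat -1.1061084994507144 heading 84.25341055901715
flange lat -1.6270900187504052
```

```bash
python3 -m inch '[[[0,-0.12,0.1],[0,0,0]],[[0,-0.12,0.18],[0,0,0]],[[0,-0.12,0.18],[0,0,0]],[[0,-0.12,0.18],[0,0,0]]]';python3 -m inch '[[[1,0,0],[0,0,0]],[[2,0,0],[0,0,0]],[[2.5,0,0],[0,0,0]],[[3,0,0],[0,0,0]],[[3.2,0,0],[0,0,0]],[[3.2,0,0],[0,0,0]],[[3.2,0,0],[0,0,0]]]'
```

```text
clock: 6.5
position: [562.3, -14.5, 74.8]
ee_rot: [[0.094, 0.996, 0.0], [0.996, -0.094, -0.0], [-0.0, 0.0, -1.0]]
ft_force: [0.8, -0.5, -7.0]
gripper_width: 0.156
gripper_force: 60.5
clock: 7.2
position: [565.3, 17.3, 74.7]
ee_rot: [[0.094, 0.996, 0.0], [0.996, -0.094, -0.0], [-0.0, 0.0, -1.0]]
ft_force: [0.8, 0.1, -5.3]
gripper_width: 0.155
gripper_force: 60.6
```

```bash
python3 -m inch '[[[0.8,0,0],[0,0,0]],[[1.5,0,0],[0,0,0]],[[2,0,0],[0,0,0]],[[2.2,0,0],[0,0,0]],[[2.2,0,0],[0,0,0]],[[2.2,0,0],[0,0,0]]]'; python3 -m inch '[[[0.1,0,0],[0,0,0]],[[0.2,0,0],[0,0,0]],[[0.3,0,0],[0,0,0]],[[0.4,0,0],[0,0,0]],[[0.4,0,0],[0,0,0]],[[0.4,0,0],[0,0,0]]]'
```

```text
clock: 7.8
position: [567.4, 39.3, 74.7]
ee_rot: [[0.093, 0.996, 0.0], [0.996, -0.093, -0.0], [-0.0, 0.0, -1.0]]
ft_force: [-0.2, -0.5, -5.5]
gripper_width: 0.152
gripper_force: 60.6
clock: 8.4
position: [567.7, 43.3, 74.7]
ee_rot: [[0.094, 0.996, -0.0], [0.996, -0.094, 0.0], [0.0, -0.0, -1.0]]
ft_force: [-0.3, 0.6, -5.8]
gripper_width: 0.151
gripper_force: 60.6
```

```bash
python3 -m inch '[[[0.1,0,0],[0,0,0]],[[0.2,0,0],[0,0,0]],[[0.2,0,0],[0,0,0]],[[0.2,0,0],[0,0,0]]]' | grep -E 'pos|ft'; python3 -m inch '[[[0.05,0,0],[0,0,0]],[[0.1,0,0],[0,0,0]],[[0.1,0,0],[0,0,0]],[[0.1,0,0],[0,0,0]]]'| grep -E 'pos|ft'
```

```text
position: [567.9, 45.3, 74.7]
ft_force: [-0.1, -0.4, -5.2]
position: [568.0, 46.3, 74.7]
ft_force: [-0.1, 0.0, -5.7]
```

```bash
python3 -m inch '[[[0.05,0,0],[0,0,0]],[[0.1,0,0],[0,0,0]],[[0.1,0,0],[0,0,0]],[[0.1,0,0],[0,0,0]]]'| grep -E 'pos|ft'
```

```text
position: [568.1, 47.3, 74.7]
ft_force: [0.4, 0.8, -4.7]
```

```bash
python3 -m inch '[[[0.05,0,0],[0,0,0]],[[0.05,0,0],[0,0,0]],[[0.05,0,0],[0,0,0]]]'| grep -E 'pos|ft';python3 -m inch '[[[0.05,0,0],[0,0,0]],[[0.05,0,0],[0,0,0]],[[0.05,0,0],[0,0,0]]]'| grep -E 'pos|ft'
```

```text
position: [568.1, 47.8, 74.8]
ft_force: [0.3, -0.0, -6.0]
position: [568.2, 48.3, 74.7]
ft_force: [0.7, 0.0, -4.1]
```

```bash
python3 -m inch '[[[0.05,0,0],[0,0,0]],[[0.05,0,0],[0,0,0]],[[0.05,0,0],[0,0,0]]]'| grep -E 'pos|ft'
```

```text
position: [568.2, 48.8, 74.7]
ft_force: [-0.1, -0.4, -4.7]
```

```bash
python3 -m inch '[[[0.05,0,0],[0,0,0]],[[0.05,0,0],[0,0,0]],[[0.05,0,0],[0,0,0]]]'| grep -E 'pos|ft'
```

```text
position: [568.3, 49.3, 74.7]
ft_force: [0.3, -0.0, -5.8]
```

```bash
python3 -m inch '[[[0.05,0,0],[0,0,0]],[[0.05,0,0],[0,0,0]],[[0.05,0,0],[0,0,0]]]'| grep -E 'pos|ft'
```

```text
position: [568.3, 49.8, 74.7]
ft_force: [0.5, -0.0, -5.1]
```

```bash
python3 -m inch '[[[0.05,0,0],[0,0,0]],[[0.05,0,0],[0,0,0]],[[0.05,0,0],[0,0,0]]]'| grep -E 'pos|ft'
```

```text
position: [568.4, 50.3, 74.7]
ft_force: [-0.1, 0.1, -4.8]
```

```bash
python3 -m inch '[[[0.05,0,0],[0,0,0]],[[0.05,0,0],[0,0,0]],[[0.05,0,0],[0,0,0]]]'| grep -E 'pos|ft'
```

```text
position: [568.4, 50.8, 74.7]
ft_force: [-0.5, 0.4, -5.3]
```

```bash
python3 -m inch '[[[0.05,0,0],[0,0,0]],[[0.05,0,0],[0,0,0]],[[0.05,0,0],[0,0,0]]]'| grep -E 'pos|ft'
```

```text
position: [568.4, 51.1, 74.7]
ft_force: [-1.0, -2.3, -4.4]
```

```bash
python3 -m inch '[[[0.05,0,0],[0,0,0]],[[0.05,0,0],[0,0,0]],[[0.05,0,0],[0,0,0]]]'| grep -E 'pos|ft'
```

```text
position: [568.4, 51.2, 74.8]
ft_force: [-1.1, -5.0, -3.3]
```

```bash
python3 -m inch '[[[0,0,0.05],[0,0,0]],[[0,0,0.05],[0,0,0]],[[0,0,0.05],[0,0,0]]]'| grep -E 'pos|ft'; python3 -m inch '[[[0,0,0.05],[0,0,0]],[[0,0,0.05],[0,0,0]],[[0,0,0.05],[0,0,0]]]'| grep -E 'pos|ft'
```

```text
position: [568.4, 51.2, 74.7]
ft_force: [-2.5, -6.0, 1.1]
position: [568.4, 51.2, 74.7]
ft_force: [-3.6, -6.8, 7.1]
```

```bash
python3 - <<'E'
from h import *
import pickle
C={n:cam(n) for n in('scene','side')}
pickle.dump(C,open('c6.pkl','wb'))
a=C['scene']['img'][165:255,285:405,::-1]; b=C['side']['img'][180:280,240:360,::-1]
cv2.imwrite('pics/m6.png',np.hstack([cv2.resize(a,(400,300),interpolation=cv2.INTER_CUBIC),cv2.resize(b,(360,300),interpolation=cv2.INTER_CUBIC)]))
E
```

```text
(no output)
```

View pics/m6.png

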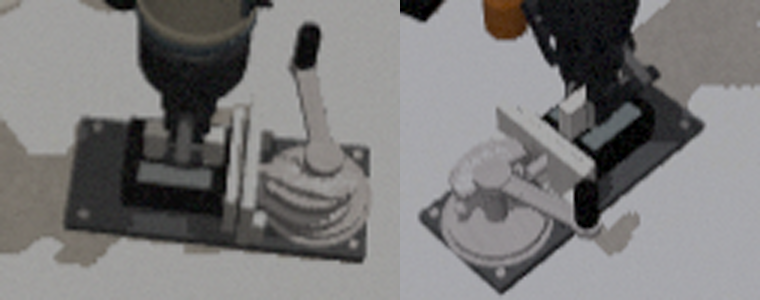

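The flange is against the pads and the T-head is through the slot, with the cam still open (knob at (307,45) in the left crop). Now I'll release and rise.

```bash
python3 -m inch '[[[0,0,0],[0,0,0]],[[0,0,0],[0,0,0]],[[0,0,0],[0,0,0]],[[0,0,0],[0,0,0]],[[0,0,0],[0,0,0]]]' -0.4; python3 -m inch '[[[0,0,-1],[0,0,0]],[[0,0,-3],[0,0,0]],[[0,0,-7],[0,0,0]],[[0,0,-10],[0,0,0]],[[0,0,-10],[0,0,0]],[[0,0,-10],[0,0,0]],[[0,0,-10],[0,0,0]]]'
python3 - <<'E'
from h import *
import pickle
C={n:cam(n) for n in('scene','side','wrist')}
pickle.dump(C,open('c7.pkl','wb')); save(C['wrist'],'w7.png')
for n,z in(('scene',(290,400,160,250)),('side',(240,350,180,280))):
    g=cv2.cvtColor(C[n]['img'],cv2.COLOR_RGB2GRAY)
    a,b,e,f=z; _,_,st,ce=cv2.connectedComponentsWithStats((g[e:f,a:b]<30).astype(np.uint8))
    for s,q in zip(st[1:],ce[1:]):
        if s[4]>8: print(n,s[0]+a,s[1]+e,s[2:],q+[a,e])
E
```

```text
clock: 13.5
position: [568.6, 51.9, 73.7]
ee_rot: [[0.093, 0.996, 0.0], [0.996, -0.093, 0.0], [0.0, 0.0, -1.0]]
ft_force: [0.5, 0.1, 0.2]
gripper_width: 0.698
gripper_force: 0.0
clock: 14.2
position: [567.8, 51.7, 173.1]
ee_rot: [[0.094, 0.996, -0.001], [0.996, -0.094, -0.0], [-0.0, -0.001, -1.0]]
ft_force: [-0.2, 0.1, 0.1]
gripper_width: 0.702
gripper_force: 0.0
scene 315 160 [ 46  25 450] [339.23555556 166.18222222]
scene 374 173 [ 7 12 63] [376.87301587 178.55555556]
scene 345 180 [ 5  5 14] [347.42857143 182.57142857]
scene 336 188 [11 14 97] [340.75257732 194.89690722]
scene 321 201 [ 33  29 331] [335.24169184 220.14199396]
side 240 180 [14  7 64] [245.859375 182.09375 ]
side 290 180 [ 6  4 16] [291.8125 181.0625]
side 308 180 [ 20  18 184] [316.97282609 185.90217391]
side 298 209 [ 27  31 247] [314.29959514 225.21862348]
side 288 219 [ 5  4 10] [290.2 220.2]
side 298 240 [  9  16 111] [301.77477477 247.42342342]
```

View pics/w7.png

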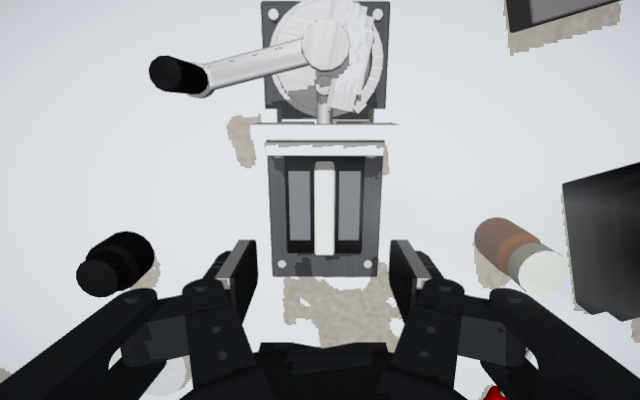

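The carrier stands square against the plate with the head inside the crescent. The knob is at (180,73) and the hub at (325,45). Next I'll triangulate the knob.

```bash
python3 - <<'E'
from h import *
import pickle
C=pickle.load(open('c7.pkl','rb'))
rs=[ray(C['scene'],376.9,178.6),ray(C['side'],301.8,247.4)]
A=np.zeros((3,3));b=np.zeros(3)
for o,d in rs:
    d=d/np.linalg.norm(d);P=np.eye(3)-np.outer(d,d);A+=P;b+=P@o
k=np.linalg.solve(A,b);print('knob',k)
print('wrist knob top',onz(C['wrist'],165,73,116),'hub top z90',onz(C['wrist'],326,45,90),'obj',onz(C['wrist'],98,279,50))
o=np.array([573.6,95.8]);x=np.array([.0932,.9956]);ax=o+58*x;print('axis',ax,'r',np.linalg.norm(k[:2]-ax),'ang',np.degrees(np.arctan2(*(k[:2]-ax)[::-1]))%360)
s=r.get_state();print(s['position'],s['joints'])
E
```

```text
knob [494.65355498 142.12036108  95.88976086]
wrist knob top [495.30554904 141.44389832 116.        ] hub top z90 [578.84502553 151.19208737  90.        ] obj [376.71916896  -1.7623527   50.        ]
axis [579.0056 153.5448] r 85.12217867965896 ang 187.7130704642298
[567.74696984  51.68708927 172.58532253] [4.00527005e+00 2.55646062e+01 1.03505517e+02 1.23551869e-03
 5.10602109e+01 9.37475094e+00]
```

```bash
python3 -m inch '[[[1,-1,0],[0,0,-8]],[[2.2,-2.1,0],[0,0,-16]],[[3.4,-3.3,0],[0,0,-24]],[[4.6,-4.5,0],[0,0,-32]],[[5.8,-5.7,0],[0,0,-40]],[[7,-6.9,0],[0,0,-48]],[[8,-7.8,0],[0,0,-56]],[[8.3,-8.1,0],[0,0,-64]]]'; python3 -m inch '[[[0,0,0],[0,0,-8]],[[0,0,0],[0,0,-16]],[[0,0,0],[0,0,-24]],[[0,0,0],[0,0,-32]],[[0,0,0],[0,0,-39]],[[0,0,0],[0,0,-39]],[[0,0,0],[0,0,-39]],[[0,0,0],[0,0,-39]]]'; python3 - <<'E'
from h import *
s=r.get_state();print(totool([494.8,142,100]-s['position']),np.degrees(np.arctan2(s['ee_rot'][1][1],s['ee_rot'][0][1])),s['joints'])
E
```

```text
clock: 15.15
position: [494.3, 142.7, 172.8]
ee_rot: [[-0.857, 0.515, -0.002], [0.515, 0.857, -0.0], [0.002, -0.001, -1.0]]
ft_force: [-0.1, -0.6, 0.0]
gripper_width: 0.697
gripper_force: 0.0
clock: 15.95
position: [495.5, 141.9, 173.4]
ee_rot: [[-0.991, -0.13, -0.001], [-0.13, 0.991, -0.0], [0.001, -0.0, -1.0]]
ft_force: [-1.0, -0.9, 0.9]
gripper_width: 0.698
gripper_force: 0.0
[0.06126548 0.02102908 7.34169692] 97.48767913026417 [ 1.46560989e+01  2.14362850e+01  1.10392347e+02  3.92046964e-04
  4.82066032e+01 -8.28318403e+01]
```

```bash
python3 -m inch '[[[0.05,0,2.5],[0,0,0]],[[0.05,0,5],[0,0,0]],[[0.05,0,6.5],[0,0,0]],[[0.05,0,7.2],[0,0,0]],[[0.05,0,7.2],[0,0,0]],[[0.05,0,7.2],[0,0,0]]]'; python3 -m inch '[[[0,0,0],[0,0,0]],[[0,0,0],[0,0,0]],[[0,0,0],[0,0,0]],[[0,0,0],[0,0,0]],[[0,0,0],[0,0,0]],[[0,0,0],[0,0,0]],[[0,0,0],[0,0,0]]]' 1 40
```

```text
clock: 16.55
position: [495.5, 142.0, 102.2]
ee_rot: [[-0.991, -0.132, 0.001], [-0.132, 0.991, 0.0], [-0.001, 0.0, -1.0]]
ft_force: [-0.1, 0.3, -0.5]
gripper_width: 0.696
gripper_force: 0.0
clock: 17.25
position: [495.5, 142.0, 102.4]
ee_rot: [[-0.991, -0.133, 0.001], [-0.133, 0.991, 0.0], [-0.001, 0.0, -1.0]]
ft_force: [-1.4, 1.0, 5.7]
gripper_width: 0.195
gripper_force: 38.9
```

```bash
python3 -m inch '[[[-0.03,0.74,0],[0,0,5]],[[-0.13,1.48,0],[0,0,10]],[[-0.29,2.2,0],[0,0,15]],[[-0.51,2.91,0],[0,0,20]],[[-0.8,3.59,0],[0,0,25]],[[-1.14,4.25,0],[0,0,30]],[[-1.14,4.25,0],[0,0,30]]]'; python3 - <<'E'
from h import *
s=r.get_state();p=s['position'][:2]-np.array([579,153.5]);print('r',np.linalg.norm(p),'cam',np.radians(115+84.65-np.degrees(np.arctan2(p[1],p[0]))%360),'F tool',totool(s['ft_force'])*10)
E
```

```text
clock: 17.95
position: [501.0, 186.3, 102.4]
ee_rot: [[-0.924, 0.383, 0.0], [0.383, 0.924, 0.001], [-0.0, 0.001, -1.0]]
ft_force: [-3.1, 1.2, 7.6]
gripper_width: 0.199
gripper_force: 39.2
r 84.59698354074585 cam 0.7409359707574995 F tool [ 3.34593845 -0.09639715 -7.55929353]
```

```bash
cat > st.py <<'E'
from h import *
s=r.get_state();p=s['position'][:2]-np.array([579,153.5]);print(round(s['clock'],2),'r',np.linalg.norm(p).round(1),'cam',np.radians(115+84.65-np.degrees(np.arctan2(p[1],p[0]))%360).round(3),'F tool',(totool(s['ft_force'])*10).round(1))
E
python3 -m inch '[[[-0.01,0.44,0],[0,0,3]],[[-0.05,0.89,0],[0,0,6]],[[-0.1,1.33,0],[0,0,9]],[[-0.19,1.77,0],[0,0,12]]]'>/dev/null; python3 st.py;  python3 -m inch '[[[0,0.3,0],[0,0,2]],[[-0.02,0.59,0],[0,0,4]]]' >/dev/null; python3 st.py
```

```text
18.35 r 84.7 cam 0.94 F tool [ 1.7 -3.8 -8.8]
18.55 r 84.7 cam 1.011 F tool [ 2.  -2.2 -8.3]
```

```bash
python3 -m inch '[[[0,0.3,0],[0,0,2]],[[-0.02,0.59,0],[0,0,4]]]' >/dev/null; python3 st.py;python3 -m inch '[[[0,0.22,0],[0,0,1.5]],[[-0.02,0.44,0],[0,0,3]]]' >/dev/null; python3 st.py
```

```text
18.75 r 84.7 cam 1.08 F tool [ 2.6 -2.2 -7.9]
18.95 r 84.7 cam 1.132 F tool [ 3.3 -3.1 -8.4]
```

```bash
for i in 1; do :; done; python3 -m inch '[[[0,0.22,0],[0,0,1.5]],[[-0.02,0.44,0],[0,0,3]]]' >/dev/null; python3 st.py
```

```text
19.15 r 84.7 cam 1.184 F tool [ 4.1 -2.9 -8.4]
```

```bash
python3 -m inch '[[[0,0.22,0],[0,0,1.5]],[[-0.02,0.44,0],[0,0,3]]]' >/dev/null; python3 st.py
```

```text
19.35 r 84.7 cam 1.236 F tool [ 3.3 -3.  -9. ]
```

```bash
python3 -m inch '[[[0,0.22,0],[0,0,1.5]],[[-0.02,0.44,0],[0,0,3]]]' >/dev/null; python3 st.py
```

```text
19.55 r 84.7 cam 1.288 F tool [ 4.5 -4.5 -8.3]
```

```bash
python3 -m inch '[[[0,0.15,0],[0,0,1]],[[-0.01,0.3,0],[0,0,2]]]' >/dev/null; python3 st.py
```

```text
19.75 r 84.7 cam 1.324 F tool [ 3.4 -4.6 -8.9]
```

```bash
python3 -m inch '[[[0,0.15,0],[0,0,1]],[[-0.01,0.3,0],[0,0,2]]]' >/dev/null; python3 st.py
```

```text
19.95 r 84.7 cam 1.358 F tool [ 4.7 -4.  -8.9]
```

```bash
python3 -m inch '[[[0,0.15,0],[0,0,1]]]' >/dev/null; python3 st.py
```

```text
20.05 r 84.7 cam 1.376 F tool [ 4.4 -3.8 -8.6]
```

```bash
python3 -m inch '[[[0,0.15,0],[0,0,1]],[[-0.01,0.3,0],[0,0,2]]]' >/dev/null; python3 st.py
```

```text
20.25 r 84.7 cam 1.411 F tool [ 5.2 -3.7 -8.4]
```

```bash
python3 -m inch '[[[0,0.15,0],[0,0,1]],[[-0.01,0.3,0],[0,0,2]]]' >/dev/null; python3 st.py
```

```text
20.45 r 84.7 cam 1.447 F tool [ 4.4 -3.8 -8.7]
```

```bash
python3 -m inch '[[[0,0.15,0],[0,0,1]]]' >/dev/null; python3 st.py
```

```text
20.55 r 84.7 cam 1.464 F tool [ 3.6 -4.2 -9.3]
```

```bash
python3 -m inch '[[[0,0.15,0],[0,0,1]]]' >/dev/null; python3 st.py
```

```text
20.65 r 84.7 cam 1.482 F tool [ 3.7 -4.5 -8.4]
```

```bash
python3 -m inch '[[[0,0.15,0],[0,0,1]],[[-0.01,0.3,0],[0,0,2]]]' >/dev/null; python3 st.py
```

```text
20.85 r 84.7 cam 1.517 F tool [ 3.9 -3.8 -8.4]
```

```bash
python3 -m inch '[[[0,0.15,0],[0,0,1]],[[-0.01,0.3,0],[0,0,2]]]' >/dev/null; python3 st.py
```

```text
21.05 r 84.7 cam 1.553 F tool [ 5.  -4.  -8.7]
```

```bash
python3 -m inch '[[[0,0.15,0],[0,0,1]]]' >/dev/null; python3 st.py
```

```text
21.15 r 84.7 cam 1.571 F tool [ 3.8 -4.5 -8.4]
```

```bash
python3 -m inch '[[[0,0.15,0],[0,0,1]]]' >/dev/null; python3 st.py
```

```text
21.25 r 84.7 cam 1.588 F tool [ 4.6 -4.9 -7.4]
```

```bash
python3 -m inch '[[[0,0.15,0],[0,0,1]],[[-0.01,0.3,0],[0,0,2]]]' >/dev/null; python3 st.py
```

```text
21.45 r 84.7 cam 1.624 F tool [ 3.8 -4.8 -9. ]
```

```bash
python3 -m inch '[[[0,0.15,0],[0,0,1]],[[-0.01,0.3,0],[0,0,2]]]' >/dev/null; python3 st.py
```

```text
21.65 r 84.7 cam 1.659 F tool [ 4.7 -5.5 -8.7]
```

```bash
python3 -m inch '[[[0,0.15,0],[0,0,1]]]' >/dev/null; python3 st.py
```

```text
21.75 r 84.7 cam 1.677 F tool [ 3.1 -5.5 -8.2]
```

```bash
python3 -m inch '[[[0,0.15,0],[0,0,1]]]' >/dev/null; python3 st.py
```

```text
21.85 r 84.7 cam 1.694 F tool [ 3.6 -5.7 -8.3]
```

```bash
python3 -m inch '[[[0,0.15,0],[0,0,1]]]' >/dev/null; python3 st.py
```

```text
21.95 r 84.7 cam 1.712 F tool [ 3.  -4.7 -8.3]
```

```bash
python3 -m inch '[[[0,0.15,0],[0,0,1]]]' >/dev/null; python3 st.py
```

```text
22.05 r 84.7 cam 1.73 F tool [ 3.8 -5.4 -8.6]
```

```bash
python3 -m inch '[[[0,0.15,0],[0,0,1]]]' >/dev/null; python3 st.py
```

```text
22.15 r 84.7 cam 1.747 F tool [ 2.8 -5.1 -8.1]
```

```bash
python3 -m inch '[[[0,0.15,0],[0,0,1]]]' >/dev/null; python3 st.py
```

```text
22.25 r 84.7 cam 1.765 F tool [ 2.9 -5.9 -8.3]
```

```bash
python3 -m inch '[[[0,0.15,0],[0,0,1]]]' >/dev/null; python3 st.py
```

```text
22.35 r 84.7 cam 1.783 F tool [ 2.2 -6.3 -7.8]
```

```bash
python3 -m inch '[[[0,0.15,0],[0,0,1]]]' >/dev/null; python3 st.py
```

```text
22.45 r 84.7 cam 1.8 F tool [ 2.8 -6.  -7.1]
```

```bash
python3 -m inch '[[[0,0.15,0],[0,0,1]]]' >/dev/null; python3 st.py
```

```text
22.55 r 84.7 cam 1.818 F tool [ 2.7 -5.  -8.8]
```

```bash
python3 -m inch '[[[0,0.15,0],[0,0,1]]]' >/dev/null; python3 st.py
```

```text
22.65 r 84.6 cam 1.836 F tool [ 1.  -6.4 -9. ]
```

```bash
python3 -m inch '[[[0,0.15,0],[0,0,1]]]' >/dev/null; python3 st.py
```

```text
22.75 r 84.7 cam 1.854 F tool [ 1.3 -5.  -7.5]
```

```bash
python3 -m inch '[[[0,0.15,0],[0,0,1]]]' >/dev/null; python3 st.py
```

```text
22.85 r 84.6 cam 1.871 F tool [ 0.2 -7.1 -8.5]
```

```bash
python3 -m inch '[[[0,0.15,0],[0,0,1]]]' >/dev/null; python3 st.py
```

```text
22.95 r 84.6 cam 1.888 F tool [ 1.5 -6.8 -9.1]
```

```bash
python3 -m inch '[[[0,0.15,0],[0,0,1]]]' >/dev/null; python3 st.py
```

```text
23.05 r 84.6 cam 1.904 F tool [ 1.2 -6.7 -9.1]
```

```bash
python3 -m inch '[[[0,0.15,0],[0,0,1]]]' >/dev/null; python3 st.py
```

```text
23.15 r 84.6 cam 1.921 F tool [ 1.6 -6.  -9.9]
```

```bash
python3 -m inch '[[[0,0.15,0],[0,0,1]]]' >/dev/null; python3 st.py
```

```text
23.25 r 84.6 cam 1.937 F tool [  1.   -8.1 -10.8]
```

```bash
python3 -m inch '[[[0,0.15,0],[0,0,1]]]' >/dev/null; python3 st.py
```

```text
23.35 r 84.6 cam 1.953 F tool [  0.7  -8.1 -10.2]
```

```bash
python3 -m inch '[[[0,0.15,0],[0,0,1]]]' >/dev/null; python3 st.py
```

```text
23.45 r 84.6 cam 1.971 F tool [  0.2  -7.3 -10.7]
```

```bash
python3 -m inch '[[[0,0.15,0],[0,0,1]]]' >/dev/null; python3 st.py
```

```text
23.55 r 84.6 cam 1.988 F tool [-0.7 -8.3 -9.4]
```

```bash
python3 -m inch '[[[0,0.15,0],[0,0,1]]]' >/dev/null; python3 st.py
```

```text
23.65 r 84.6 cam 2.006 F tool [ -0.4  -8.1 -10.7]
```

```bash
python3 - <<'E'
from h import *
import pickle
C={n:cam(n) for n in('scene','side')}; pickle.dump(C,open('c8.pkl','wb'))
C7=pickle.load(open('c7.pkl','rb')); s=r.get_state()
G=lambda c:cv2.cvtColor(c['img'],cv2.COLOR_RGB2GRAY).astype(np.float32)
for n,(a,b,e,f) in(('scene',(318,358,190,232)),('side',(292,326,205,242))):
    g7,g8=G(C7[n]),G(C[n]); 
    g=g8[e:f,a:b];res=cv2.matchTemplate(g7[e-6:f+6,a-6:b+6],g,cv2.TM_CCOEFF_NORMED);_,m,_,l=cv2.minMaxLoc(res)
    x,y=l;dx=(res[y,x-1]-res[y,x+1])/(2*(res[y,x-1]+res[y,x+1]-2*res[y,x]));dy=(res[y-1,x]-res[y+1,x])/(2*(res[y-1,x]+res[y+1,x]-2*res[y,x]))
    print(n,'match',m,'shift now-before px',-(x+dx-6),-(y+dy-6))
    print(np.abs(g7-g8)[e:f,a:b].mean())
# expected pixel shift per 1mm along clamp x
for n in C: print(n,proj(C[n],[569.3,52,80])-proj(C[n],[569.2,51,80]))
E
python3 st.py
```

```text
scene match 0.6977083086967468 shift now-before px 0.21434307 -1.1184897
24.408333
side match 0.9125831127166748 shift now-before px 0.6017432 0.58665705
20.895071
scene [0.40038752 0.04469053]
side [-0.30024915  0.22508329]
23.75 r 84.6 cam 2.008 F tool [-0.6 -7.  -9.9]
```

```bash
python3 - <<'E'
from h import *
import pickle
C=pickle.load(open('c8.pkl','rb'));o=np.array([573.6,95.8]);x=np.array([.0932,.9956]);y=np.array([-.9956,.0932])
for n in C:
    c=C[n]; g=cv2.cvtColor(c['img'],cv2.COLOR_RGB2GRAY)
    P=lambda a,b,z:proj(c,[*(o+a*x+b*y),z])
    for k in (-41.5,):
        print(n,'fin',P(k-35,0,88).round(1),P(k+25,0,88).round(1),'flange top',P(k+40,42,62).round(1),P(k+40,-42,62).round(1),'head',P(k+78,0,58).round(1))
    u,v=P(-46.5,0,88).round().astype(int); print(g[v-9:v+8,u-16:u+17])
E
```

```text
scene fin [328.1 202.9] [352.2 205.5] flange top [358.8 197.3] [356.1 226. ] head [372.4 213.7]
[[118 119 118 119 119 118 132 157 163 164 161 162 161 160 162 163 161 162
  161 162 164 165 165 162 163 161 163 161 163 165 162 165 163]
 [115 116 118 117 119 116 116 128 155 162 161 162 161 163 162 162 163 161
  163 162 163 164 163 159 163 163 163 165 163 164 163 151 143]
 [115 116 117 117 117 117 115 114 127 136 156 161 161 162 161 163 163 163
  162 163 163 164 164 162 163 164 163 162 162 161 163 127 120]
 [116 116 116 117 122 120 117 116 116 116 153 162 164 163 163 161 163 163
  163 164 164 160 162 164 162 162 164 164 165 163 161 129 118]
 [ 96  81  81  81  90  98 104 102 114 112 130 158 161 161 162 164 162 161
  162 162 161 162 161 163 163 165 163 163 161 163 130 123 119]
 [ 65  38  30  36  47 130 140 122 120 111 110 115 115 127 123 134 138 136
  156 161 160 162 163 164 163 161 163 162 162 163 110 114 119]
 [ 35  18  26  21  48 146 162 153 148 149 145 140 138 143 143 149 138 125
  132 121 120 118 113 125 130 135 137 148 161 158 105 114 119]
 [ 24  12  23  20  57 139 160 163 162 162 163
[... 3050 characters left out ...]
7   7  28  33]
 [121 123 120 120 122 122 123 126 121 105 101 110 113 114 148 150 164 144
  133  91  93  89  92  91  89  93  88  58  10  12   6  17  12]
 [119 123 123 123 120 121 127 109 107  92 116 112 115 114 115 117 139 102
   83  89  92  89  91  92  96  93  88  40   9   9   6   4  16]
 [122 124 125 122 122 122 110  78  89 115 116 112 117 116 114 106  90  86
   84  85  88  93  93  94  90  87  73  26  23  55  35  12  15]
 [124 127 127 123 120 100  80  97 115 113 113 114 117 114 101  88  85  86
   86  84  83  92  90  90  87  73  35  40  70  88  80  52  12]
 [122 123 120 105  97  81  82  96 110 114 117 119 110 101  85  84  87  84
   83  85  87  86  87  82  67  37  43  81 102 101 104  89  73]]
```

```bash
python3 -m inch '[[[0,0.15,0],[0,0,1]]]' >/dev/null; python3 st.py
```

```text
23.85 r 84.6 cam 2.022 F tool [ -0.7  -8.8 -10.1]
```

```bash
python3 -m inch '[[[0,0.15,0],[0,0,1]]]' >/dev/null; python3 st.py
```

```text
23.95 r 84.5 cam 2.039 F tool [ -0.1  -9.2 -11.1]
```

```bash
python3 -m inch '[[[0,0.15,0],[0,0,1]]]' >/dev/null; python3 st.py
```

```text
24.05 r 84.5 cam 2.054 F tool [ -0.4 -10.4 -11. ]
```

```bash
python3 -m inch '[[[0,0.15,0],[0,0,1]]]' >/dev/null; python3 st.py
```

```text
24.15 r 84.5 cam 2.069 F tool [ -0.4 -10.7 -11.8]
```

```bash
python3 -m inch '[[[0,0.15,0],[0,0,1]]]' >/dev/null; python3 st.py
```

```text
24.25 r 84.5 cam 2.084 F tool [ -1.4 -12.2 -13.9]
```

```bash
python3 -m inch '[[[0,0.1,0],[0,0,0.7]]]' >/dev/null; python3 st.py
```

```text
24.35 r 84.5 cam 2.095 F tool [ -0.9 -11.9 -13.6]
```

```bash
python3 -m inch '[[[0,0.1,0],[0,0,0.7]]]' >/dev/null; python3 st.py
```

```text
24.45 r 84.5 cam 2.105 F tool [ -1.  -12.8 -12.9]
```

```bash
python3 -m inch '[[[0,0,0],[0,0,0]]]' >/dev/null; python3 st.py
```

```text
24.55 r 84.5 cam 2.106 F tool [ -1.5 -10.9 -12.2]
```

```bash
python3 -m inch '[[[0,-0.1,0],[0,0,0]],[[0,-0.15,0],[0,0,0]],[[0,-0.15,0],[0,0,0]]]' >/dev/null; python3 st.py; python3 -m inch '[[[0,0,0],[0,0,0]],[[0,0,0],[0,0,0]],[[0,0,0],[0,0,0]],[[0,0,0],[0,0,0]],[[0,0,0],[0,0,0]]]' -0.4 | grep -E 'ft|grip|pos'; python3 -m inch '[[[0,0,-2],[0,0,0]],[[0,0,-5],[0,0,0]],[[0,0,-8],[0,0,0]],[[0,0,-10],[0,0,0]],[[0,0,-10],[0,0,0]],[[0,0,-10],[0,0,0]]]' | grep -E 'ft|pos'; python3 - <<'E'
from h import *
C={n:cam(n) for n in('scene','side')}
o=np.array([579,153.5])
for n,(a,b,e,f) in(('scene',(365,460,170,260)),('side',(190,310,210,310))):
    g=cv2.cvtColor(C[n]['img'],cv2.COLOR_RGB2GRAY)
    _,_,st,ce=cv2.connectedComponentsWithStats((g[e:f,a:b]<30).astype(np.uint8))
    for s,q in zip(st[1:],ce[1:]):
        if s[4]>25: P=onz(C[n],*(q+[a,e]),95)[:2]; d=P-o; print(n,s[2:],q+[a,e],P.round(1),'r',np.linalg.norm(d).round(1),'cam',np.radians(199.65-np.degrees(np.arctan2(d[1],d[0]))%360).round(2))
E
```

```text
24.85 r 84.5 cam 2.102 F tool [-2.5 -5.8 -9.1]
position: [596.2, 236.5, 101.6]
ft_force: [-0.4, -0.0, -0.5]
gripper_width: 0.702
gripper_force: 0.0
position: [596.1, 236.4, 201.6]
ft_force: [-0.2, 0.3, 0.1]
scene [ 41  50 527] [430.26944972 188.54079696] [520.6 276.9] r 136.5 cam 1.47
side [ 33  26 348] [240.16091954 219.80172414] [654.9 172.6] r 78.3 cam 3.24
side [11 17 63] [305.65079365 232.68253968] [514.4 104.5] r 81.1 cam -0.31
side [  9  16 101] [238.98019802 251.67326733] [593.1 237.7] r 85.4 cam 2.08
```

```bash
python3 - <<'E'
from station import r
print(r.finish_job())
E
```

```text
the job is handed in; nothing more can be done
None
```

I mounted the carrier with its bolt through the slot and its flange on the pads. I then swung the cam lever to about 2.1 rad, at roughly 8–10 N of extra push, let go, and handed the job in; the hand-in gave no verdict, and I did not test the clamp's hold on the carrier after letting go.

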